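# Sort the bench litter into its trays

## Task

Clear up the five things left lying about on the bench: lay the felt marker and the slim pen in the long smooth tray, the two conical tubes (small and large) in the squarer tray with the lined floor, and the loose bottle cap in the round steel dish. Each must end up lying flat on the floor of its own tray or dish, wholly inside the rim and not propped up on the rim or on another thing.

Things in the scene. Friction and masses are not known exactly. Their poses are not given: they have to be found in the camera images.
- marker_mid (a point): felt marker lying on the bench: straight round pen 137 mm long, 13 mm thick, white barrel with a black cap over nearly half its length. The point is its centre (half-way along and half-way up, 6.5 mm above what it lies on). Its y axis runs along the marker, x across it.
- pen_mid (a point): slim ball pen lying on the bench: 145 mm long, 11 mm wide, 9 mm high, white with small dark ends. The point is its centre, 4.5 mm above what it lies on. Its y axis runs along the pen, x across it.
- small_tube_mid (a point): small conical lab tube lying on the bench: 118 mm long, barrel 17 mm thick, screw cap 21 mm thick, pointed at the other end. The point is half-way along, 10.5 mm above what it lies on. Its y axis runs along the tube, away from the screw cap, x across it. It can roll.
- large_tube_mid (a point): large conical lab tube lying on the bench: 115 mm long, barrel 29 mm thick, screw cap 33 mm thick, pointed at the other end. The point is half-way along, 16.5 mm above what it lies on. Its y axis runs along the tube, away from the screw cap, x across it. It can roll.
- cap_mid (a point): loose round bottle cap lying top down: 40 mm across, 16 mm high, hollow, open side up. The point is its centre, 8 mm above what it lies on.
- pen_tray: the long tray for writing things, fixed to the bench: plain rectangular grey tray with a smooth floor, outside 111 mm (its x) by 181 mm (its y), inside 105 by 175 mm. Origin at the centre of its underside; floor 3 mm above it, rim 15 mm above it, walls 3 mm thick.
- tube_tray: the squarer tray for tubes, fixed to the bench: grey tray whose floor is marked with eleven thin white lengthwise lines (flat to the touch), outside 142 mm (its x) by 156 mm (its y, along the lines), inside 136 by 150 mm. Origin at the centre of its underside; floor 3 mm above it, rim 15 mm above it, walls 3 mm thick.
- cap_dish: the round steel dish for caps, fixed to the bench: 112 mm across the rim, flat floor at least 94 mm across, 3 mm above its origin (centre of the underside); rim 15 mm above it, wall 3 mm thick.

How it is judged:
At the end, for the whole second after the job is handed in: Marker and pen in the long tray (within 50 mm of its middle across, 45 along), tubes in the lined tray (64, 45), cap in the dish (within 35 mm of its middle); each centre at most 5 mm higher than when lying flat on that floor; all released and slower than 20 mm/s (x of marker_mid in the frame of pen_tray between -0.05 and 0.05 m and y of marker_mid in the frame of pen_tray between -0.045 and 0.045 m and z of marker_mid in the frame of pen_tray below 0.0145 m and x of pen_mid in the frame of pen_tray between -0.05 and 0.05 m and y of pen_mid in the frame of pen_tray between -0.045 and 0.045 m and z of pen_mid in the frame of pen_tray below 0.0125 m and x of small_tube_mid in the frame of tube_tray between -0.064 and 0.064 m and y of small_tube_mid in the frame of tube_tray between -0.045 and 0.045 m and z of small_tube_mid in the frame of tube_tray below 0.0185 m and x of large_tube_mid in the frame of tube_tray between -0.064 and 0.064 m and y of large_tube_mid in the frame of tube_tray between -0.045 and 0.045 m and z of large_tube_mid in the frame of tube_tray below 0.0245 m and horizontal distance between cap_mid and cap_dish below 0.035 m and z of cap_mid in the frame of cap_dish below 0.016 m and linear speed of each of marker, pen, small_tube, large_tube, cap below 0.02 m/s); the robot touches nothing.
It also fails if it takes over 106 s, if anything falls off the work surface, if the arm or the gripper's body presses on something with over 40 N, if the wrist force passes 120 N, or if a joint passes its speed limit or range.

## Robot

A 6-joint arm with a two-finger parallel gripper is mounted at the origin on a cart in front of the work surface, level with it; the furniture and walls round the work are solid. World frame = base frame: x ahead of the robot, y to its left, z up, the work surface at z = 0. Lengths are in m, angles in rad, forces in N, time in s.
With the tool pointing down it reaches from about 0.3 to 0.775 m from the base axis. Payload 14.6 kg.
Tool frame: the origin (TCP) lies on the centre line of the jaws, within the pads' length; the fingertips stand ctrl.tcp_to_tips ahead of it and the grasp point (between the pads) lies 2 mm behind it (ctrl.tcp_to_tips is the distance from the TCP to the fingertips, in m); z points along the fingers, y is the line along which they close (so a half turn about z gives the same grasp; the last joint's range is limited). The gripper opens to 94 mm and grips with 3 to 60 N. Pads are 16 mm wide; open, the fingers measure 119 mm over their backs; the gripper's body (75 mm by 177 mm) begins 78 mm behind the grasp point.
Start: joints at [-1.374, 0.3, 1.521, -0, 1.321, -0.067], TCP at [0.143, -0.531, 0.222] pointing down, gripper open.
Joint ranges: [-3.03, 3.03], [-0.79, 2.21], [0.23, 2.52], [-1.04, 4.18], [0, 3.07], [-2.55, 2.55]. Speed limits (rad/s): [2.22, 2.22, 2.57, 3.14, 3.14, 3.14].

## Interface

Orientations are given as [roll, pitch, yaw] about the fixed x, y, z axes, in that order (R = Rz(yaw) Ry(pitch) Rx(roll)).
In Python, from station import telemetry, viewer, hand_in, ctrl gives the robot as it stands.
- The arm moves only by the tool step_arm, never from a script. Its argument "plan" is a list of rows, each an object of numbers: "dx", "dy", "dz": the shift along the tool's x, y, z scaled (see below); "rx", "ry", "rz": the turn, a rotation vector about the tool's x, y, z scaled (see below); "claw": the closure, from 0 (fully open) to 1 (shut). In form: [{"dx": .., "dy": .., "dz": .., "rx": .., "ry": .., "rz": .., "claw": ..}, ...]. A call has 1 to 10 rows; each row shifts and turns the commanded pose from where the row before left it, along the tool's axes as they then stand; what a row does not reach is not made up. The controller multiplies each number of a shift by 0.1 m and each number of a turn by 90 degrees. A row lasts 1/10 s, in which the tool goes at most 50 mm and 8.59 degrees, less where a joint would pass 70% of its speed; a pose out of reach is approached as far as the arm can. A call with a number of a shift or a turn outside -1 to 1 is refused whole. A call with a gripper value outside its range is refused whole. The fingers move at their own pace and stop on an object; "grip_force" is the grip in N (left out, the last holds). Time passes only in rows, so rows that do not move let the fingers close. It gives the time, the measured TCP pose, the force, the opening and the grip force at its end, in the units of the state.
- telemetry.get_obs(): the state, without advancing time (a new reading comes with each control period).
- viewer.camera(name): name is "side" or "top"; returns a dict with "img" (420x560x3 uint8, red, green, blue), "z_map" (420x560 float32, m along the optical axis (not along the pixel's ray), 0 where there is no reading), "fx", "fy", "cx", "cy" (pixels), "dist" ([k1, k2, p1, p2, k3] as OpenCV has them; the pictures are not rectified), "R" (3x3) and "t" (3): a world point X has camera coordinates R X + t. Camera axes: x right, y down, z forward; pixel columns grow to the right and rows downward; lengths in m; the calibration is good to about 2 mm. A picture is of the moment at which its call begins.
- hand_in(): hands the job in; it is judged then, once.
Trained networks look in a picture, given as the dict that the camera call returned (one of the last four; its "shot" number tells which), for a name from the list of things; names that differ only in an ending like _2 or _b are one class to them, and where a whole thing is asked for, a point or a joint stands for the part that bears it (a point fixed in the world has none). Each returns a list of dicts, best first, with "score" (0 to 1); they miss things now and then, are a little off and sometimes report something else, mostly with a low value. They report only what shows in the picture. A call takes as long as a camera call.
- viewer.recognise(target, picture): "rect" ([left, top, right, bottom] in pixels, round what is visible of it).
The state is a dict: "time_s": time; "qpos": joint angles; "joint_vel": joint speeds; "tau": joint torques, N m; "ee_pos": TCP position; "eef_rot": TCP orientation; "force": force on the tool from outside, world axes, zero at the start; "moment": the same for the moment, N m; "grip_width": finger opening in m; "grip_force": force on a finger pad.
Only numpy, scipy, OpenCV 4.12 (cv2) and the standard library are available. Lean on these libraries where they do the work, as an engineer would, in place of code of your own. Each camera call takes 0.05 s, during which the arm holds its last target. There are 200 camera calls.

## Working session

There is one attempt and no reset: what is moved stays moved. The work goes in short steps, Python scripts to look and compute and a tool call to move; the robot and the scene stay as the last step left them, time stands still between calls to the robot, and variables do not carry over. Pictures are saved under pics/ and viewed, at most 14 in all, crops included, and the job is handed in when it is done.

Besides the shell and the picture viewer there is one more tool, called as name([rows], argument=value, ...), one row to a line, values as JSON. step_arm: Moves the arm, as the interface text tells. Shifts and turns lie within -1 to 1; 1 stands for 0.1 m of shift or 90 degrees of turn. Its arguments: {"type":"object","properties":{"plan":{"type":"array"},"grip_force":{"type":"number"}},"required":["plan"]}

```bash
mkdir -p pics; ls; cat > h.py <<'E'
import numpy as np, cv2
from station import telemetry, viewer, hand_in, ctrl
def cam(n,save=None):
    p=viewer.camera(n)
    if save: cv2.imwrite(f'pics/{save}.png',p['img'][:,:,::-1])
    return p
def K(p): return np.array([[p['fx'],0,p['cx']],[0,p['fy'],p['cy']],[0,0,1.]])
def toz(p,uv,z):
    "pixels -> world points on plane z"
    uv=np.array(uv,float).reshape(-1,1,2)
    n=cv2.undistortPoints(uv,K(p),np.array(p['dist'],float)).reshape(-1,2)
    R=np.array(p['R']);t=np.array(p['t']); c=-R.T@t
    d=np.c_[n,np.ones(len(n))]@R
    return c+d*((z-c[2])/d[:,2])[:,None]
def cloud(p):
    h,w=p['z_map'].shape
    v,u=np.mgrid[:h,:w]
    n=cv2.undistortPoints(np.stack([u,v],-1).reshape(-1,1,2).astype(float),K(p),np.array(p['dist'],float)).reshape(-1,2)
    X=(np.c_[n,np.ones(len(n))]*p['z_map'].reshape(-1,1)-np.array(p['t']))@np.array(p['R'])
    return X.reshape(h,w,3)
E
python3 - <<'E'
from h import *
print(telemetry.get_obs(),ctrl.tcp_to_tips)
for n in('top','side'):
    p=cam(n,n+'0'); print(n,p['fx'],p['dist'],-np.array(p['R']).T@p['t'])
    for t in ['marker_mid','pen_mid','small_tube_mid','large_tube_mid','cap_mid','pen_tray','tube_tray','cap_dish']:
        for r in viewer.recognise(t,p)[:2]: 
            a=r['rect'];print(t,round(r['score'],2),np.round(a),toz(p,[[(a[0]+a[2])/2,(a[1]+a[3])/2]],.008).round(3))
E
```

```text
pics
{'time_s': 0.0, 'qpos': array([-1.37361762e+00,  3.00502367e-01,  1.52158180e+00, -4.29109880e-05,
        1.32069333e+00, -6.66201500e-02]), 'joint_vel': array([-0.00012552,  0.0015086 , -0.00018771, -0.00157573, -0.00133401,
       -0.00027538]), 'tau': array([-5.47925611e-04, -5.31816208e+01, -3.52740633e+01,  7.08180713e-02,
        2.44169187e-02, -1.19804149e-04]), 'ee_pos': array([ 0.14334102, -0.53074131,  0.22186886]), 'eef_rot': array([-3.14040767e+00, -3.74052046e-05,  2.63809483e-01]), 'force': array([ 0.68421336, -0.88316981,  0.11218935]), 'moment': array([ 0.08422874,  0.02956229, -0.0428752 ]), 'grip_force': 0.0, 'grip_width': 0.09400442963990666} 0.017
top 439.60234216415625 [-0.1081761  0.         0.         0.         0.       ] [ 0.3982878  -0.00774941  1.20689546]
marker_mid 0.47 [170. 240. 181. 284.] [[0.431 0.296 0.008]]
small_tube_mid 0.59 [214. 245. 241. 280.] [[0.43  0.152 0.008]]
large_tube_mid 0.6 [384. 237. 409. 281.] [[ 0.441 -0.309  0.008]]
large_tube_mid 0.29 [328. 260. 347. 272.] [[ 0.423 -0.148  0.008]]
cap_mid 0.47 [331. 259. 347. 270.] [[ 0.426 -0.151  0.008]]
pen_tray 0.65 [218. 176. 282. 222.] [[0.606 0.093 0.008]]
tube_tray 0.6 [147. 169. 203. 225.] [[0.613 0.303 0.008]]
cap_dish 0.68 [303. 179. 344. 220.] [[ 0.607 -0.11   0.008]]
side 545.1796901921398 [-0.18886502  0.          0.          0.          0.        ] [0.48398418 0.89690776 0.80285028]
marker_mid 0.87 [279. 335. 353. 354.] [[0.428 0.302 0.008]]
pen_mid 0.5 [275. 219. 332. 243.] [[ 0.452 -0.004  0.008]]
large_tube_mid 0.74 [291. 138. 331. 162.] [[ 0.432 -0.331  0.008]]
large_tube_mid 0.36 [215. 183. 261. 216.] [[ 0.606 -0.107  0.008]]
pen_tray 0.89 [190. 226. 259. 295.] [[0.614 0.097 0.008]]
tube_tray 0.63 [161. 302. 252. 381.] [[0.624 0.306 0.008]]
cap_dish 0.68 [218. 183. 258. 216.] [[ 0.605 -0.108  0.008]]
```

```bash
python3 - <<'E'
import cv2
a=cv2.imread('pics/top0.png')[150:310,130:430]
cv2.imwrite('pics/topc.png',cv2.resize(a,None,fx=2.66,fy=2.66,interpolation=cv2.INTER_CUBIC))
a=cv2.imread('pics/side0.png')[120:400,140:400]
cv2.imwrite('pics/sidec.png',cv2.resize(a,None,fx=2.14,fy=2.14,interpolation=cv2.INTER_CUBIC))
E
```

```text
(no output)
```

View pics/topc.png

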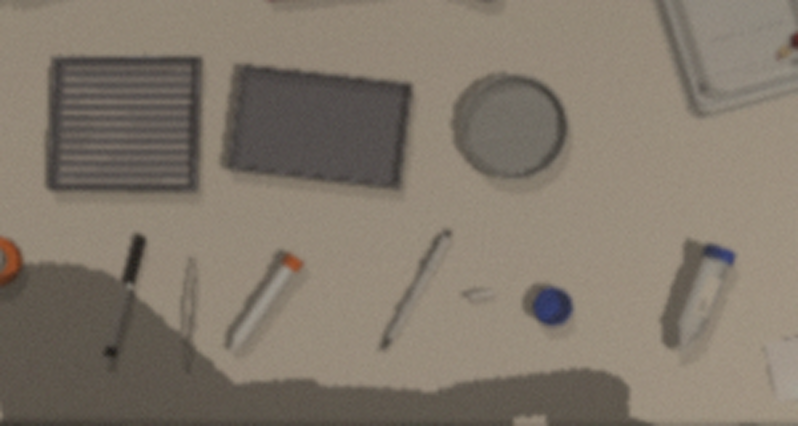

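View pics/sidec.png

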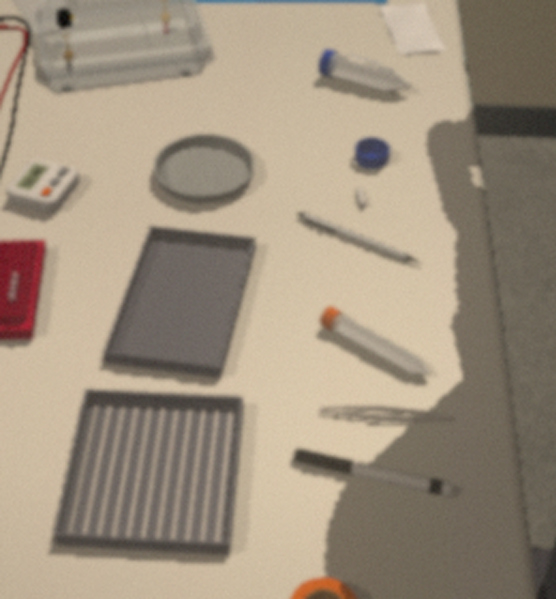

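The top crop shows: marker (140,236)–(110,368), small tube (295,258)–(230,350), pen (449,230)–(382,349), cap (552,306), large tube (722,250)–(686,350), lined tray (125,124), smooth tray (318,127), dish (512,127). In the side view the same things lie at matching places, with no obstacles near the grasps except a small clip between the pen and the cap.

```bash
python3 - <<'E'
from h import *
d={'top':dict(o=(130,150),s=2.66,marker=[(140,236),(110,368)],pen=[(449,230),(382,349)],small=[(295,258),(230,350)],large=[(722,250),(686,350)],cap=[(552,306)],dish=[(512,127)],ptray=[(236,66),(411,84),(400,188),(225,170)],ttray=[(52,58),(201,58),(198,189),(47,188)]),
'side':dict(o=(140,120),s=2.14,marker=[(295,456),(457,491)],pen=[(300,214),(415,261)],small=[(325,315),(430,380)],large=[(322,62),(412,92)],cap=[(372,153)],dish=[(204,168)],ptray=[(150,229),(256,239),(222,378),(105,364)],ttray=[(85,392),(242,399),(230,554),(54,549)])}
z=dict(marker=.0065,pen=.0045,small=.0105,large=.0165,cap=.012,dish=.015,ptray=.015,ttray=.015)
for n in d:
    p=cam(n); q=d[n]
    for k in z:
        X=toz(p,np.array(q[k])/q['s']+q['o'],z[k])[:,:2]
        e=X[0]-X[-1]
        if len(X)==4:
            s=[np.linalg.norm(X[i]-X[(i+1)%4]) for i in range(4)]
            print(n,k,X.mean(0).round(3),np.round(s,3),[round(np.degrees(np.arctan2(*(X[(i+1)%4]-X[i])[::-1])),1) for i in range(4)])
        else: print(n,k,X.mean(0).round(3),np.linalg.norm(e).round(3),'ang',np.degrees(np.arctan2(e[1],e[0])).round(1))
    C=cloud(p); 
    for nm,(u,v) in zip(('cap','large'),[(552/2.66+130,306/2.66+150),(707/2.66+130,290/2.66+150)] if n=='top' else [(372/2.14+140,153/2.14+120),(360/2.14+140,74/2.14+120)]): print(nm,C[int(v),int(u)].round(3))
E
```

```text
top marker [0.427 0.292] 0.139 ang -11.5
top pen [ 0.442 -0.008] 0.14 ang -29.2
top small [0.426 0.148] 0.115 ang -34.7
top large [ 0.432 -0.302] 0.109 ang -21.1
top cap [ 0.425 -0.147] 0.0 ang 0.0
top dish [ 0.609 -0.107] 0.0 ang 0.0
top ptray [0.609 0.094] [0.184 0.109 0.182 0.11 ] [np.float64(-96.0), np.float64(174.3), np.float64(84.3), np.float64(-4.6)]
top ttray [0.613 0.297] [0.159 0.138 0.159 0.138] [np.float64(-90.3), np.float64(-179.7), np.float64(89.8), np.float64(0.3)]
cap [ 0.426 -0.147 -0.   ]
large [ 0.441 -0.299  0.036]
side marker [0.429 0.294] 0.14 ang -12.9
side pen [ 0.444 -0.009] 0.137 ang -29.5
side small [0.427 0.151] 0.124 ang -39.0
side large [ 0.432 -0.29 ] 0.124 ang -28.5
side cap [ 0.427 -0.144] 0.0 ang 0.0
side dish [ 0.611 -0.102] 0.0 ang 0.0
side ptray [0.611 0.101] [0.11  0.19  0.108 0.189] [np.float64(175.1), np.float64(84.4), np.float64(-5.7), np.float64(-95.0)]
side ttray [0.615 0.305] [0.14  0.161 0.139 0.165] [np.float64(-179.9), np.float64(90.6), np.float64(1.9), np.float64(-89.2)]
cap [ 0.428 -0.155  0.005]
large [ 0.441 -0.29   0.023]
```

step_arm([
  {"dx": 0.0, "claw": 0.3},
], grip_force=15)

```text
$.plan[0]: bad value
```

step_arm([
  {"dx": 0.38, "dy": -0.167, "dz": 0.11, "rx": 0, "ry": 0, "rz": 0.047, "claw": 0.3},
  {"dx": 0.38, "dy": -0.167, "dz": 0.11, "rx": 0, "ry": 0, "rz": 0.0, "claw": 0.3},
  {"dx": 0.38, "dy": -0.167, "dz": 0.11, "rx": 0, "ry": 0, "rz": 0.0, "claw": 0.3},
], grip_force=15)

```text
time_s: 1.3
ee_pos: [0.2449, -0.4568, 0.1891]
eef_rot: [3.141, -0.0, 0.189]
force: [-0.6, 0.4, -0.2]
grip_width: 0.0734
grip_force: 0.0
```

```bash
cat > g.py <<'E'
import sys; from h import *
def go(wps,cur=None):
    o=telemetry.get_obs(); p=np.array(o['ee_pos']); y=np.degrees(o['eef_rot'][2])
    print('at',p.round(4),round(y,1),'rot',np.round(o['eef_rot'],3),'t',o['time_s'],'w',round(o['grip_width'],4))
    for (X,Y,Z,W) in wps:
        if abs(W-y)>.3:
            n=int(np.ceil(abs(W-y)/8.3)); r=round(-(W-y)/90/n,3); y-=r*n*90; print(f'  turn {n} x rz {r}')
        c,s=np.cos(np.radians(y)),np.sin(np.radians(y)); M=np.array([[c,s,0],[s,-c,0],[0,0,-1]])
        d=M@(np.array([X,Y,Z])-p); n=max(1,int(np.ceil(np.linalg.norm(d)/.045))); r=np.round(d*10/n,2 if n<4 else 3); p=p+M.T@(r*n/10); print(f'  shift {n} x',r,'->',p.round(3))
a=np.array(sys.argv[1:],float).reshape(-1,4); go(a)
E
python3 g.py .432 -.298 .12 -23 .432 -.298 .02 -23 .432 -.298 .12 -23  .5 .2 .12 90 .640 .300 .12 90 .640 .300 .025 90
```

```text
at [ 0.2449 -0.4568  0.1891] 10.8 rot [ 3.141 -0.     0.189] t 1.3 w 0.0734
  turn 5 x rz 0.075
  shift 6 x [ 0.184 -0.365  0.115] -> [ 0.432 -0.298  0.12 ]
  shift 3 x [ 0.   -0.    0.33] -> [ 0.432 -0.298  0.021]
  shift 3 x [ 0.   -0.   -0.33] -> [ 0.432 -0.298  0.12 ]
  turn 14 x rz -0.09
  shift 12 x [0.415 0.06  0.   ] -> [0.5  0.2  0.12]
  turn 1 x rz 0.005
  shift 4 x [0.249 0.351 0.   ] -> [0.64 0.3  0.12]
  shift 3 x [-0.   -0.    0.32] -> [0.64  0.3   0.024]
```

step_arm([
  {"dx": 0, "dy": 0, "dz": 0, "rx": 0, "ry": 0, "rz": 0.075, "claw": 0.3},
  {"dx": 0, "dy": 0, "dz": 0, "rx": 0, "ry": 0, "rz": 0.075, "claw": 0.3},
  {"dx": 0, "dy": 0, "dz": 0, "rx": 0, "ry": 0, "rz": 0.075, "claw": 0.3},
  {"dx": 0, "dy": 0, "dz": 0, "rx": 0, "ry": 0, "rz": 0.075, "claw": 0.3},
  {"dx": 0, "dy": 0, "dz": 0, "rx": 0, "ry": 0, "rz": 0.075, "claw": 0.3},
])

```text
time_s: 1.8
ee_pos: [0.2441, -0.4578, 0.1895]
eef_rot: [3.142, -0.0, -0.404]
force: [-0.2, -0.1, 0.9]
grip_width: 0.0661
grip_force: 0.0
```

step_arm([
  {"dx": 0.184, "dy": -0.365, "dz": 0.115, "rx": 0, "ry": 0, "rz": 0, "claw": 0.3},
  {"dx": 0.184, "dy": -0.365, "dz": 0.115, "rx": 0, "ry": 0, "rz": 0, "claw": 0.3},
  {"dx": 0.184, "dy": -0.365, "dz": 0.115, "rx": 0, "ry": 0, "rz": 0, "claw": 0.3},
  {"dx": 0.184, "dy": -0.365, "dz": 0.115, "rx": 0, "ry": 0, "rz": 0, "claw": 0.3},
  {"dx": 0.184, "dy": -0.365, "dz": 0.115, "rx": 0, "ry": 0, "rz": 0, "claw": 0.3},
  {"dx": 0.184, "dy": -0.365, "dz": 0.115, "rx": 0, "ry": 0, "rz": 0, "claw": 0.3},
  {"dx": 0, "dy": 0, "dz": 0, "rx": 0, "ry": 0, "rz": 0, "claw": 0.3},
  {"dx": 0, "dy": 0, "dz": 0, "rx": 0, "ry": 0, "rz": 0, "claw": 0.3},
])

```text
time_s: 2.6
ee_pos: [0.4311, -0.2985, 0.1203]
eef_rot: [3.142, 0.001, -0.397]
force: [-0.2, -0.6, 0.0]
grip_width: 0.0659
grip_force: 0.0
```

step_arm([
  {"dx": 0, "dy": 0, "dz": 0.33, "rx": 0, "ry": 0, "rz": 0, "claw": 0.3},
  {"dx": 0, "dy": 0, "dz": 0.33, "rx": 0, "ry": 0, "rz": 0, "claw": 0.3},
  {"dx": 0, "dy": 0, "dz": 0.33, "rx": 0, "ry": 0, "rz": 0, "claw": 0.3},
  {"dx": 0, "dy": 0, "dz": 0, "rx": 0, "ry": 0, "rz": 0, "claw": 0.3},
  {"dx": 0, "dy": 0, "dz": 0, "rx": 0, "ry": 0, "rz": 0, "claw": 0.9},
  {"dx": 0, "dy": 0, "dz": 0, "rx": 0, "ry": 0, "rz": 0, "claw": 0.9},
  {"dx": 0, "dy": 0, "dz": 0, "rx": 0, "ry": 0, "rz": 0, "claw": 0.9},
  {"dx": 0, "dy": 0, "dz": 0, "rx": 0, "ry": 0, "rz": 0, "claw": 0.9},
  {"dx": 0, "dy": 0, "dz": 0, "rx": 0, "ry": 0, "rz": 0, "claw": 0.9},
])

```text
time_s: 3.5
ee_pos: [0.4309, -0.299, 0.0218]
eef_rot: [3.141, -0.0, -0.399]
force: [-0.2, -0.1, -0.0]
grip_width: 0.0295
grip_force: 0.1
```

step_arm([
  {"dx": 0, "dy": 0, "dz": -0.2, "rx": 0, "ry": 0, "rz": 0, "claw": 0.9},
  {"dx": 0, "dy": 0, "dz": -0.4, "rx": 0, "ry": 0, "rz": 0, "claw": 0.9},
  {"dx": 0, "dy": 0, "dz": -0.4, "rx": 0, "ry": 0, "rz": 0, "claw": 0.9},
])

```text
time_s: 3.8
ee_pos: [0.4305, -0.2986, 0.1225]
eef_rot: [-3.141, 0.001, -0.399]
force: [-0.3, -0.8, -0.7]
grip_width: 0.0284
grip_force: 15.0
```

```bash
python3 - <<'E'
from h import *
for n in ('top','side'):
    a=cam(n)['img'][:,:,::-1]
    a=a[200:310,280:430] if n=='top' else a[90:230,200:390]
    cv2.imwrite(f'pics/{n}1.png',cv2.resize(a,None,fx=3,fy=3))
a,b=[cv2.imread(f'pics/{n}1.png') for n in('top','side')]
b=cv2.resize(b,(450,332)); cv2.imwrite('pics/c1.png',cv2.resize(np.hstack([a[:330],b[:330]]),(800,293)))
E
python3 g.py  .5 .2 .12 90 .640 .300 .12 90 .640 .300 .025 90
```

```text
at [ 0.4326 -0.3002  0.1265] -22.9 rot [ 3.139 -0.008 -0.399] t 3.9 w 0.0285
  turn 14 x rz -0.09
  shift 12 x [0.416 0.06  0.005] -> [0.5   0.2   0.121]
  turn 1 x rz 0.006
  shift 4 x [0.251 0.35  0.001] -> [0.64 0.3  0.12]
  shift 3 x [-0.    0.    0.32] -> [0.64  0.3   0.024]
```

View pics/c1.png

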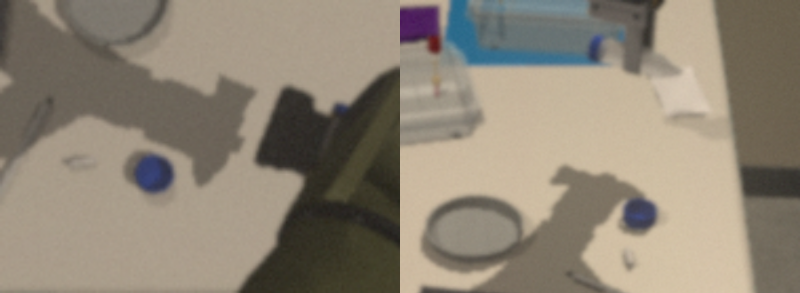

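The large tube is held (grip width 28.4 mm; blue cap seen at (340,107) beside the gripper in the left half and at (598,48) in the right half).

step_arm([
  {"dx": 0, "dy": 0, "dz": 0, "rx": 0, "ry": 0, "rz": -0.09, "claw": 0.9},
  {"dx": 0, "dy": 0, "dz": 0, "rx": 0, "ry": 0, "rz": -0.09, "claw": 0.9},
  {"dx": 0, "dy": 0, "dz": 0, "rx": 0, "ry": 0, "rz": -0.09, "claw": 0.9},
  {"dx": 0, "dy": 0, "dz": 0, "rx": 0, "ry": 0, "rz": -0.09, "claw": 0.9},
  {"dx": 0, "dy": 0, "dz": 0, "rx": 0, "ry": 0, "rz": -0.09, "claw": 0.9},
  {"dx": 0, "dy": 0, "dz": 0, "rx": 0, "ry": 0, "rz": -0.09, "claw": 0.9},
  {"dx": 0, "dy": 0, "dz": 0, "rx": 0, "ry": 0, "rz": -0.09, "claw": 0.9},
])

```text
time_s: 4.6
ee_pos: [0.4307, -0.2987, 0.1208]
eef_rot: [-3.141, 0.0, 0.596]
force: [-0.7, 0.6, -1.0]
grip_width: 0.0285
grip_force: 15.0
```

step_arm([
  {"dx": 0, "dy": 0, "dz": 0, "rx": 0, "ry": 0, "rz": -0.09, "claw": 0.9},
  {"dx": 0, "dy": 0, "dz": 0, "rx": 0, "ry": 0, "rz": -0.09, "claw": 0.9},
  {"dx": 0, "dy": 0, "dz": 0, "rx": 0, "ry": 0, "rz": -0.09, "claw": 0.9},
  {"dx": 0, "dy": 0, "dz": 0, "rx": 0, "ry": 0, "rz": -0.09, "claw": 0.9},
  {"dx": 0, "dy": 0, "dz": 0, "rx": 0, "ry": 0, "rz": -0.09, "claw": 0.9},
  {"dx": 0, "dy": 0, "dz": 0, "rx": 0, "ry": 0, "rz": -0.09, "claw": 0.9},
  {"dx": 0, "dy": 0, "dz": 0, "rx": 0, "ry": 0, "rz": -0.084, "claw": 0.9},
])

```text
time_s: 5.3
ee_pos: [0.4307, -0.2987, 0.1208]
eef_rot: [-3.141, -0.001, 1.577]
force: [-0.1, 0.6, -0.1]
grip_width: 0.0279
grip_force: 15.0
```

step_arm([
  {"dx": 0.42, "dy": 0.06, "dz": 0, "rx": 0, "ry": 0, "rz": 0, "claw": 0.9},
  {"dx": 0.42, "dy": 0.06, "dz": 0, "rx": 0, "ry": 0, "rz": 0, "claw": 0.9},
  {"dx": 0.42, "dy": 0.06, "dz": 0, "rx": 0, "ry": 0, "rz": 0, "claw": 0.9},
  {"dx": 0.42, "dy": 0.06, "dz": 0, "rx": 0, "ry": 0, "rz": 0, "claw": 0.9},
  {"dx": 0.42, "dy": 0.06, "dz": 0, "rx": 0, "ry": 0, "rz": 0, "claw": 0.9},
  {"dx": 0.42, "dy": 0.06, "dz": 0, "rx": 0, "ry": 0, "rz": 0, "claw": 0.9},
  {"dx": 0.42, "dy": 0.06, "dz": 0, "rx": 0, "ry": 0, "rz": 0, "claw": 0.9},
  {"dx": 0.42, "dy": 0.06, "dz": 0, "rx": 0, "ry": 0, "rz": 0, "claw": 0.9},
  {"dx": 0.42, "dy": 0.06, "dz": 0, "rx": 0, "ry": 0, "rz": 0, "claw": 0.9},
  {"dx": 0.42, "dy": 0.06, "dz": 0, "rx": 0, "ry": 0, "rz": 0, "claw": 0.9},
])

```text
time_s: 6.3
ee_pos: [0.4906, 0.1229, 0.1209]
eef_rot: [-3.141, 0.0, 1.571]
force: [1.4, -0.5, -0.2]
grip_width: 0.0283
grip_force: 15.0
```

```bash
python3 g.py .640 .300 .12 90 .640 .300 .026 90
```

```text
at [0.4906 0.1229 0.1209] 90.0 rot [-3.141  0.     1.571] t 6.3 w 0.0283
  shift 6 x [0.295 0.249 0.002] -> [0.64 0.3  0.12]
  shift 3 x [ 0.   -0.    0.31] -> [0.64  0.3   0.027]
```

step_arm([
  {"dx": 0.295, "dy": 0.25, "dz": 0, "rx": 0, "ry": 0, "rz": 0, "claw": 0.9},
  {"dx": 0.295, "dy": 0.25, "dz": 0, "rx": 0, "ry": 0, "rz": 0, "claw": 0.9},
  {"dx": 0.295, "dy": 0.25, "dz": 0, "rx": 0, "ry": 0, "rz": 0, "claw": 0.9},
  {"dx": 0.295, "dy": 0.25, "dz": 0, "rx": 0, "ry": 0, "rz": 0, "claw": 0.9},
  {"dx": 0.295, "dy": 0.25, "dz": 0, "rx": 0, "ry": 0, "rz": 0, "claw": 0.9},
  {"dx": 0.295, "dy": 0.25, "dz": 0, "rx": 0, "ry": 0, "rz": 0, "claw": 0.9},
  {"dx": 0, "dy": 0, "dz": 0.3, "rx": 0, "ry": 0, "rz": 0, "claw": 0.9},
  {"dx": 0, "dy": 0, "dz": 0.3, "rx": 0, "ry": 0, "rz": 0, "claw": 0.9},
  {"dx": 0, "dy": 0, "dz": 0.15, "rx": 0, "ry": 0, "rz": 0, "claw": 0.9},
  {"dx": 0, "dy": 0, "dz": 0.1, "rx": 0, "ry": 0, "rz": 0, "claw": 0.9},
])

```text
time_s: 7.3
ee_pos: [0.6404, 0.2978, 0.0347]
eef_rot: [-3.14, 0.001, 1.571]
force: [0.1, -0.1, -0.3]
grip_width: 0.028
grip_force: 15.0
```

```bash
python3 - <<'E'
from h import *
o=telemetry.get_obs();print(o['ee_pos'],o['force'])
t=cam('top')['img'][160:260,130:260,::-1]; s=cam('side')['img'][270:400,130:290,::-1]
cv2.imwrite('pics/c2.png',np.hstack([cv2.resize(t,(400,308)),cv2.resize(s,(400,308))]))
E
```

```text
[0.6403967  0.29782651 0.03471678] [ 0.14450549 -0.05147714 -0.2620928 ]
```

View pics/c2.png

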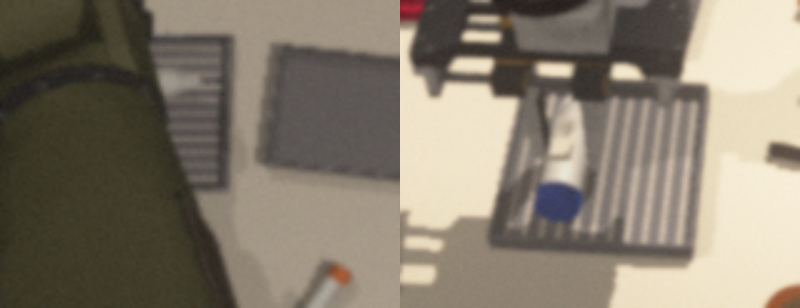

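The tube is over the lined tray, cap end at (558,200) in the right half, inside the walls. Lowering and releasing.

step_arm([
  {"dx": 0, "dy": 0, "dz": 0.08, "rx": 0, "ry": 0, "rz": 0, "claw": 0.9},
  {"dx": 0, "dy": 0, "dz": 0, "rx": 0, "ry": 0, "rz": 0, "claw": 0.9},
  {"dx": 0, "dy": 0, "dz": 0, "rx": 0, "ry": 0, "rz": 0, "claw": 0.65},
  {"dx": 0, "dy": 0, "dz": 0, "rx": 0, "ry": 0, "rz": 0, "claw": 0.58},
  {"dx": 0, "dy": 0, "dz": 0, "rx": 0, "ry": 0, "rz": 0, "claw": 0.57},
  {"dx": 0, "dy": 0, "dz": 0, "rx": 0, "ry": 0, "rz": 0, "claw": 0.57},
  {"dx": 0, "dy": 0, "dz": -0.15, "rx": 0, "ry": 0, "rz": 0, "claw": 0.57},
  {"dx": 0, "dy": 0, "dz": -0.4, "rx": 0, "ry": 0, "rz": 0, "claw": 0.57},
  {"dx": 0, "dy": 0, "dz": -0.4, "rx": 0, "ry": 0, "rz": 0, "claw": 0.5},
])

```text
time_s: 8.3
ee_pos: [0.6407, 0.298, 0.1253]
eef_rot: [-3.141, 0.0, 1.571]
force: [-0.1, 0.7, 0.0]
grip_width: 0.0453
grip_force: 0.0
```

step_arm([
  {"dx": -0.25, "dy": -0.356, "dz": 0, "rx": 0, "ry": 0, "rz": 0, "claw": 0.5},
  {"dx": -0.25, "dy": -0.356, "dz": 0, "rx": 0, "ry": 0, "rz": 0, "claw": 0.5},
  {"dx": -0.25, "dy": -0.356, "dz": 0, "rx": 0, "ry": 0, "rz": 0, "claw": 0.5},
  {"dx": -0.25, "dy": -0.356, "dz": 0, "rx": 0, "ry": 0, "rz": 0, "claw": 0.5},
  {"dx": -0.25, "dy": -0.356, "dz": 0, "rx": 0, "ry": 0, "rz": 0, "claw": 0.5},
  {"dx": -0.25, "dy": -0.356, "dz": 0, "rx": 0, "ry": 0, "rz": 0, "claw": 0.5},
])

```text
time_s: 8.9
ee_pos: [0.426, 0.1473, 0.1245]
eef_rot: [3.14, -0.0, 1.571]
force: [1.0, -1.1, 0.4]
grip_width: 0.0467
grip_force: 0.0
```

step_arm([
  {"dx": 0, "dy": 0, "dz": 0, "rx": 0, "ry": 0, "rz": -0.085, "claw": 0.5},
  {"dx": 0, "dy": 0, "dz": 0, "rx": 0, "ry": 0, "rz": -0.085, "claw": 0.5},
  {"dx": 0, "dy": 0, "dz": 0, "rx": 0, "ry": 0, "rz": -0.085, "claw": 0.5},
  {"dx": 0, "dy": 0, "dz": 0, "rx": 0, "ry": 0, "rz": -0.085, "claw": 0.5},
  {"dx": 0, "dy": 0, "dz": 0, "rx": 0, "ry": 0, "rz": -0.085, "claw": 0.5},
  {"dx": 0, "dy": 0, "dz": 0, "rx": 0, "ry": 0, "rz": -0.085, "claw": 0.5},
  {"dx": 0, "dy": 0, "dz": 0, "rx": 0, "ry": 0, "rz": -0.09, "claw": 0.5},
])

```text
time_s: 9.6
ee_pos: [0.4276, 0.1482, 0.1247]
eef_rot: [3.14, 0.001, 2.519]
force: [-0.1, 0.0, 0.3]
grip_width: 0.0469
grip_force: 0.0
```

```bash
python3 - <<'E'
from h import *
t=cam('top')['img'][160:290,130:290,::-1]; s=cam('side')['img'][240:400,130:370,::-1]
cv2.imwrite('pics/c3.png',np.hstack([cv2.resize(t,(380,308)),cv2.resize(s,(420,308))]))
E
python3 g.py .4265 .149 .014 144
```

```text
at [0.4276 0.1482 0.1245] 144.1 rot [3.140e+00 1.000e-03 2.516e+00] t 9.7 w 0.0469
  shift 3 x [0.   0.   0.37] -> [0.428 0.148 0.013]
```

View pics/c3.png

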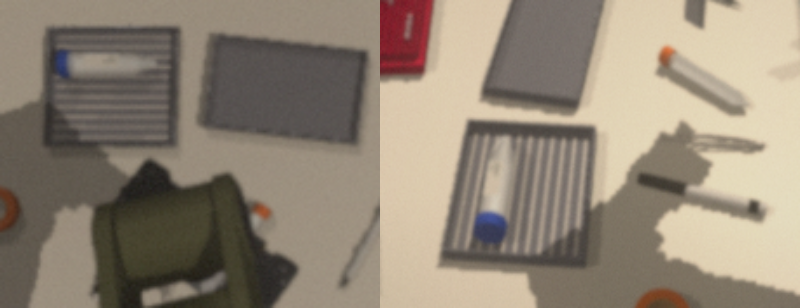

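The large tube lies flat in the lined tray at about (110,65) left, cap to the left. Small tube is under the gripper.

step_arm([
  {"dx": 0, "dy": 0, "dz": 0.35, "rx": 0, "ry": 0, "rz": 0, "claw": 0.5},
  {"dx": 0, "dy": 0, "dz": 0.35, "rx": 0, "ry": 0, "rz": 0, "claw": 0.5},
  {"dx": 0, "dy": 0, "dz": 0.25, "rx": 0, "ry": 0, "rz": 0, "claw": 0.5},
  {"dx": 0, "dy": 0, "dz": 0.1, "rx": 0, "ry": 0, "rz": 0, "claw": 0.5},
  {"dx": 0, "dy": 0, "dz": 0, "rx": 0, "ry": 0, "rz": 0, "claw": 0.7},
  {"dx": 0, "dy": 0, "dz": 0, "rx": 0, "ry": 0, "rz": 0, "claw": 1},
  {"dx": 0, "dy": 0, "dz": 0, "rx": 0, "ry": 0, "rz": 0, "claw": 1},
  {"dx": 0, "dy": 0, "dz": 0, "rx": 0, "ry": 0, "rz": 0, "claw": 1},
  {"dx": 0, "dy": 0, "dz": 0, "rx": 0, "ry": 0, "rz": 0, "claw": 1},
  {"dx": 0, "dy": 0, "dz": 0, "rx": 0, "ry": 0, "rz": 0, "claw": 1},
])

```text
time_s: 10.7
ee_pos: [0.4276, 0.1482, 0.0189]
eef_rot: [3.141, 0.001, 2.513]
force: [0.3, -0.8, 4.6]
grip_width: 0.0162
grip_force: 15.0
```

step_arm([
  {"dx": 0, "dy": 0, "dz": -0.2, "rx": 0, "ry": 0, "rz": 0, "claw": 1},
  {"dx": 0, "dy": 0, "dz": -0.4, "rx": 0, "ry": 0, "rz": 0, "claw": 1},
  {"dx": 0, "dy": 0, "dz": -0.4, "rx": 0, "ry": 0, "rz": 0, "claw": 1},
  {"dx": 0, "dy": 0, "dz": 0, "rx": 0, "ry": 0, "rz": 0.085, "claw": 1},
  {"dx": 0, "dy": 0, "dz": 0, "rx": 0, "ry": 0, "rz": 0.085, "claw": 1},
  {"dx": 0, "dy": 0, "dz": 0, "rx": 0, "ry": 0, "rz": 0.085, "claw": 1},
  {"dx": 0, "dy": 0, "dz": 0, "rx": 0, "ry": 0, "rz": 0.085, "claw": 1},
  {"dx": 0, "dy": 0, "dz": 0, "rx": 0, "ry": 0, "rz": 0.085, "claw": 1},
  {"dx": 0, "dy": 0, "dz": 0, "rx": 0, "ry": 0, "rz": 0.085, "claw": 1},
  {"dx": 0, "dy": 0, "dz": 0, "rx": 0, "ry": 0, "rz": 0.09, "claw": 1},
])

```text
time_s: 11.7
ee_pos: [0.4272, 0.1481, 0.1184]
eef_rot: [-3.141, 0.0, 1.565]
force: [0.3, 0.3, -0.8]
grip_width: 0.0168
grip_force: 15.0
```

```bash
python3 g.py .582 .300 .12 90
```

```text
at [0.4272 0.1481 0.1184] 89.7 rot [-3.141  0.     1.565] t 11.7 w 0.0168
  turn 1 x rz -0.004
  shift 5 x [ 0.304  0.31  -0.003] -> [0.582 0.3   0.12 ]
```

step_arm([
  {"dx": 0.305, "dy": 0.31, "dz": 0, "rx": 0, "ry": 0, "rz": 0, "claw": 1},
  {"dx": 0.305, "dy": 0.31, "dz": 0, "rx": 0, "ry": 0, "rz": 0, "claw": 1},
  {"dx": 0.305, "dy": 0.31, "dz": 0, "rx": 0, "ry": 0, "rz": 0, "claw": 1},
  {"dx": 0.305, "dy": 0.31, "dz": 0, "rx": 0, "ry": 0, "rz": 0, "claw": 1},
  {"dx": 0.305, "dy": 0.31, "dz": 0, "rx": 0, "ry": 0, "rz": 0, "claw": 1},
  {"dx": 0, "dy": 0, "dz": 0, "rx": 0, "ry": 0, "rz": 0, "claw": 1},
  {"dx": 0, "dy": 0, "dz": 0.3, "rx": 0, "ry": 0, "rz": 0, "claw": 1},
  {"dx": 0, "dy": 0, "dz": 0.3, "rx": 0, "ry": 0, "rz": 0, "claw": 1},
  {"dx": 0, "dy": 0, "dz": 0.2, "rx": 0, "ry": 0, "rz": 0, "claw": 1},
  {"dx": 0, "dy": 0, "dz": 0.1, "rx": 0, "ry": 0, "rz": 0, "claw": 1},
])

```text
time_s: 12.7
ee_pos: [0.5811, 0.2998, 0.0264]
eef_rot: [-3.139, 0.001, 1.57]
force: [0.4, -0.0, 0.1]
grip_width: 0.0165
grip_force: 15.0
```

step_arm([
  {"dx": 0, "dy": 0, "dz": 0.05, "rx": 0, "ry": 0, "rz": 0, "claw": 1},
  {"dx": 0, "dy": 0, "dz": 0, "rx": 0, "ry": 0, "rz": 0, "claw": 1},
  {"dx": 0, "dy": 0, "dz": 0, "rx": 0, "ry": 0, "rz": 0, "claw": 0.76},
  {"dx": 0, "dy": 0, "dz": 0, "rx": 0, "ry": 0, "rz": 0, "claw": 0.72},
  {"dx": 0, "dy": 0, "dz": 0, "rx": 0, "ry": 0, "rz": 0, "claw": 0.72},
  {"dx": 0, "dy": 0, "dz": 0, "rx": 0, "ry": 0, "rz": 0, "claw": 0.72},
  {"dx": 0, "dy": 0, "dz": -0.15, "rx": 0, "ry": 0, "rz": 0, "claw": 0.72},
  {"dx": 0, "dy": 0, "dz": -0.4, "rx": 0, "ry": 0, "rz": 0, "claw": 0.72},
  {"dx": 0, "dy": 0, "dz": -0.4, "rx": 0, "ry": 0, "rz": 0, "claw": 0.5},
])

```text
time_s: 13.6
ee_pos: [0.5821, 0.3005, 0.1203]
eef_rot: [-3.141, 0.0, 1.571]
force: [0.2, 0.9, 1.2]
grip_width: 0.0316
grip_force: 0.0
```

```bash
python3 g.py .45 .293 .12 90 .428 .293 .12 168 .428 .293 .019 168 
```

```text
at [0.5821 0.3005 0.1203] 90.0 rot [-3.141  0.     1.571] t 13.6 w 0.0316
  shift 3 x [-0.02 -0.44  0.  ] -> [0.45  0.294 0.12 ]
  turn 10 x rz -0.087
  shift 1 x [ 0.21 -0.06  0.  ] -> [0.428 0.293 0.12 ]
  shift 3 x [0.   0.   0.34] -> [0.428 0.293 0.018]
```

step_arm([
  {"dx": -0.02, "dy": -0.385, "dz": 0, "rx": 0, "ry": 0, "rz": 0, "claw": 0.5},
  {"dx": -0.02, "dy": -0.385, "dz": 0, "rx": 0, "ry": 0, "rz": 0, "claw": 0.5},
  {"dx": -0.02, "dy": -0.385, "dz": 0, "rx": 0, "ry": 0, "rz": 0, "claw": 0.5},
  {"dx": -0.02, "dy": -0.385, "dz": 0, "rx": 0, "ry": 0, "rz": 0, "claw": 0.5},
])

```text
time_s: 14.0
ee_pos: [0.427, 0.2924, 0.1196]
eef_rot: [3.14, -0.001, 1.571]
force: [-0.4, 0.9, 0.8]
grip_width: 0.0469
grip_force: 0.0
```

step_arm([
  {"dx": 0, "dy": 0, "dz": 0, "rx": 0, "ry": 0, "rz": -0.087, "claw": 0.5},
  {"dx": 0, "dy": 0, "dz": 0, "rx": 0, "ry": 0, "rz": -0.087, "claw": 0.5},
  {"dx": 0, "dy": 0, "dz": 0, "rx": 0, "ry": 0, "rz": -0.087, "claw": 0.5},
  {"dx": 0, "dy": 0, "dz": 0, "rx": 0, "ry": 0, "rz": -0.087, "claw": 0.5},
  {"dx": 0, "dy": 0, "dz": 0, "rx": 0, "ry": 0, "rz": -0.087, "claw": 0.5},
  {"dx": 0, "dy": 0, "dz": 0, "rx": 0, "ry": 0, "rz": -0.087, "claw": 0.5},
  {"dx": 0, "dy": 0, "dz": 0, "rx": 0, "ry": 0, "rz": -0.087, "claw": 0.5},
  {"dx": 0, "dy": 0, "dz": 0, "rx": 0, "ry": 0, "rz": -0.087, "claw": 0.5},
  {"dx": 0, "dy": 0, "dz": 0, "rx": 0, "ry": 0, "rz": -0.087, "claw": 0.5},
  {"dx": 0, "dy": 0, "dz": 0, "rx": 0, "ry": 0, "rz": -0.087, "claw": 0.5},
])

```text
time_s: 15.0
ee_pos: [0.4285, 0.2927, 0.1197]
eef_rot: [3.141, 0.001, 2.943]
force: [0.2, 0.9, 1.1]
grip_width: 0.0474
grip_force: 0.0
```

```bash
python3 - <<'E'
from h import *
t=cam('top')['img'][160:290,130:290,::-1]; s=cam('side')['img'][240:400,130:370,::-1]
cv2.imwrite('pics/c4.png',np.hstack([cv2.resize(t,(380,308)),cv2.resize(s,(420,308))]))
E
python3 g.py .428 .293 .0195 168
```

```text
at [0.4285 0.2927 0.1195] 168.4 rot [3.141e+00 1.000e-03 2.940e+00] t 15.1 w 0.0469
  turn 1 x rz 0.005
  shift 3 x [0.   0.   0.33] -> [0.429 0.293 0.021]
```

View pics/c4.png

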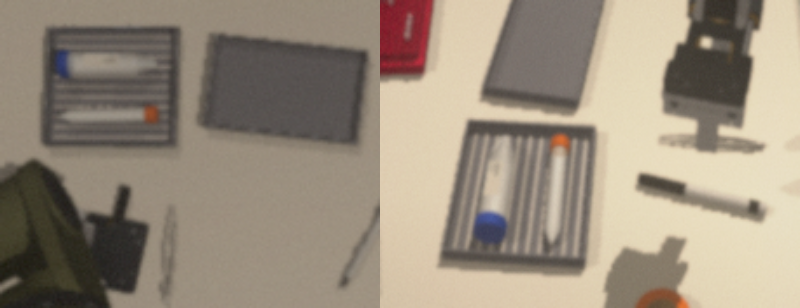

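Both tubes lie flat in the lined tray (large at (110,65), small at (110,116)). The gripper is above the marker.

step_arm([
  {"dx": 0, "dy": 0, "dz": 0.35, "rx": 0, "ry": 0, "rz": 0, "claw": 0.5},
  {"dx": 0, "dy": 0, "dz": 0.35, "rx": 0, "ry": 0, "rz": 0, "claw": 0.5},
  {"dx": 0, "dy": 0, "dz": 0.2, "rx": 0, "ry": 0, "rz": 0, "claw": 0.5},
  {"dx": 0, "dy": 0, "dz": 0.105, "rx": 0, "ry": 0, "rz": 0, "claw": 0.5},
  {"dx": 0, "dy": 0, "dz": 0, "rx": 0, "ry": 0, "rz": 0, "claw": 0.7},
  {"dx": 0, "dy": 0, "dz": 0, "rx": 0, "ry": 0, "rz": 0, "claw": 1},
  {"dx": 0, "dy": 0, "dz": 0, "rx": 0, "ry": 0, "rz": 0, "claw": 1},
  {"dx": 0, "dy": 0, "dz": 0, "rx": 0, "ry": 0, "rz": 0, "claw": 1},
  {"dx": 0, "dy": 0, "dz": 0, "rx": 0, "ry": 0, "rz": 0, "claw": 1},
  {"dx": 0, "dy": 0, "dz": 0, "rx": 0, "ry": 0, "rz": 0, "claw": 1},
])

```text
time_s: 16.1
ee_pos: [0.4285, 0.2927, 0.0183]
eef_rot: [3.141, 0.0, 2.937]
force: [-0.2, -1.3, 4.2]
grip_width: 0.0122
grip_force: 15.0
```

step_arm([
  {"dx": 0, "dy": 0, "dz": -0.2, "rx": 0, "ry": 0, "rz": 0, "claw": 1},
  {"dx": 0, "dy": 0, "dz": -0.4, "rx": 0, "ry": 0, "rz": 0, "claw": 1},
  {"dx": 0, "dy": 0, "dz": -0.4, "rx": 0, "ry": 0, "rz": 0, "claw": 1},
])

```text
time_s: 16.4
ee_pos: [0.4279, 0.2924, 0.1188]
eef_rot: [-3.141, -0.001, 2.937]
force: [0.3, 2.0, -0.5]
grip_width: 0.0119
grip_force: 14.9
```

step_arm([
  {"dx": 0, "dy": 0, "dz": 0, "rx": 0, "ry": 0, "rz": 0.093, "claw": 1},
  {"dx": 0, "dy": 0, "dz": 0, "rx": 0, "ry": 0, "rz": 0.093, "claw": 1},
  {"dx": 0, "dy": 0, "dz": 0, "rx": 0, "ry": 0, "rz": 0.093, "claw": 1},
  {"dx": 0, "dy": 0, "dz": 0, "rx": 0, "ry": 0, "rz": 0.093, "claw": 1},
  {"dx": 0, "dy": 0, "dz": 0, "rx": 0, "ry": 0, "rz": 0.093, "claw": 1},
  {"dx": 0, "dy": 0, "dz": 0, "rx": 0, "ry": 0, "rz": 0.093, "claw": 1},
  {"dx": 0, "dy": 0, "dz": 0, "rx": 0, "ry": 0, "rz": 0.093, "claw": 1},
  {"dx": 0, "dy": 0, "dz": 0, "rx": 0, "ry": 0, "rz": 0.093, "claw": 1},
  {"dx": 0, "dy": 0, "dz": 0, "rx": 0, "ry": 0, "rz": 0.093, "claw": 1},
  {"dx": 0, "dy": 0, "dz": 0, "rx": 0, "ry": 0, "rz": 0.093, "claw": 1},
])

```text
time_s: 17.4
ee_pos: [0.4283, 0.2926, 0.1179]
eef_rot: [-3.141, 0.0, 1.47]
force: [0.6, -0.5, 0.3]
grip_width: 0.0121
grip_force: 14.9
```

```bash
python3 g.py .636 .0995 .12 84.6
```

```text
at [0.4283 0.2926 0.1179] 84.2 rot [-3.141  0.     1.47 ] t 17.4 w 0.0121
  turn 1 x rz -0.004
  shift 7 x [-0.247  0.321 -0.003] -> [0.636 0.099 0.12 ]
```

step_arm([
  {"dx": -0.247, "dy": 0.321, "dz": 0, "rx": 0, "ry": 0, "rz": 0, "claw": 1},
  {"dx": -0.247, "dy": 0.321, "dz": 0, "rx": 0, "ry": 0, "rz": 0, "claw": 1},
  {"dx": -0.247, "dy": 0.321, "dz": 0, "rx": 0, "ry": 0, "rz": 0, "claw": 1},
  {"dx": -0.247, "dy": 0.321, "dz": 0, "rx": 0, "ry": 0, "rz": 0, "claw": 1},
  {"dx": -0.247, "dy": 0.321, "dz": 0, "rx": 0, "ry": 0, "rz": 0, "claw": 1},
  {"dx": -0.247, "dy": 0.321, "dz": 0, "rx": 0, "ry": 0, "rz": 0, "claw": 1},
  {"dx": -0.247, "dy": 0.321, "dz": 0, "rx": 0, "ry": 0, "rz": 0, "claw": 1},
  {"dx": 0, "dy": 0, "dz": 0, "rx": 0, "ry": 0, "rz": 0, "claw": 1},
  {"dx": 0, "dy": 0, "dz": 0.3, "rx": 0, "ry": 0, "rz": 0, "claw": 1},
  {"dx": 0, "dy": 0, "dz": 0.3, "rx": 0, "ry": 0, "rz": 0, "claw": 1},
])

```text
time_s: 18.4
ee_pos: [0.6359, 0.0994, 0.0576]
eef_rot: [3.14, -0.0, 1.476]
force: [1.2, -0.2, -0.9]
grip_width: 0.0119
grip_force: 14.9
```

step_arm([
  {"dx": 0, "dy": 0, "dz": 0.2, "rx": 0, "ry": 0, "rz": 0, "claw": 1},
  {"dx": 0, "dy": 0, "dz": 0.1, "rx": 0, "ry": 0, "rz": 0, "claw": 1},
  {"dx": 0, "dy": 0, "dz": 0.05, "rx": 0, "ry": 0, "rz": 0, "claw": 1},
  {"dx": 0, "dy": 0, "dz": 0, "rx": 0, "ry": 0, "rz": 0, "claw": 1},
])

```text
time_s: 18.8
ee_pos: [0.6358, 0.0995, 0.0232]
eef_rot: [3.142, -0.0, 1.477]
force: [0.5, -0.2, 0.3]
grip_width: 0.0117
grip_force: 14.9
```

```bash
python3 - <<'E'
from h import *
t=cam('top')['img'][160:260,190:330,::-1]; s=cam('side')['img'][190:320,170:330,::-1]
cv2.imwrite('pics/c5.png',np.hstack([cv2.resize(t,(400,308)),cv2.resize(s,(400,308))]))
E
```

```text
(no output)
```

View pics/c5.png

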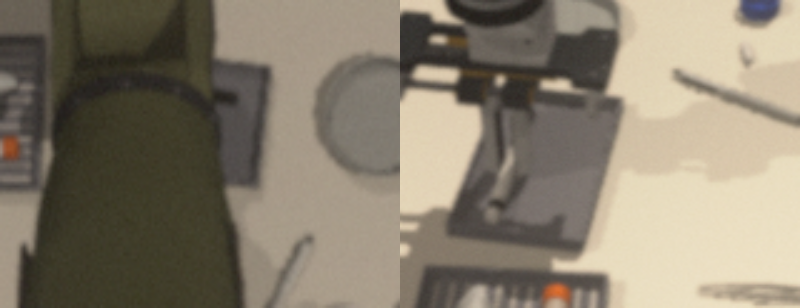

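The marker is inside the long tray, one end at (492,212) right half, the other at (230,97) left half. Releasing.

step_arm([
  {"dx": 0, "dy": 0, "dz": 0, "rx": 0, "ry": 0, "rz": 0, "claw": 0.8},
  {"dx": 0, "dy": 0, "dz": 0, "rx": 0, "ry": 0, "rz": 0, "claw": 0.74},
  {"dx": 0, "dy": 0, "dz": 0, "rx": 0, "ry": 0, "rz": 0, "claw": 0.74},
  {"dx": 0, "dy": 0, "dz": 0, "rx": 0, "ry": 0, "rz": 0, "claw": 0.74},
  {"dx": 0, "dy": 0, "dz": -0.15, "rx": 0, "ry": 0, "rz": 0, "claw": 0.74},
  {"dx": 0, "dy": 0, "dz": -0.4, "rx": 0, "ry": 0, "rz": 0, "claw": 0.74},
  {"dx": 0, "dy": 0, "dz": -0.4, "rx": 0, "ry": 0, "rz": 0, "claw": 0.5},
])

```text
time_s: 19.6
ee_pos: [0.6354, 0.0993, 0.1198]
eef_rot: [-3.141, 0.0, 1.476]
force: [-0.4, -0.0, 0.5]
grip_width: 0.0293
grip_force: 0.0
```

```bash
python3 g.py .443 -.008 .12 84.6 .443 -.008 .12 150.7  .443 -.008 .019 150.7
```

```text
at [0.6354 0.0993 0.1198] 84.6 rot [-3.141  0.     1.476] t 19.6 w 0.0293
  shift 5 x [-0.25  -0.363 -0.   ] -> [ 0.443 -0.008  0.12 ]
  turn 8 x rz -0.092
  shift 1 x [ 0.  0. -0.] -> [ 0.443 -0.008  0.12 ]
  shift 3 x [0.   0.   0.34] -> [ 0.443 -0.008  0.018]
```

step_arm([
  {"dx": -0.25, "dy": -0.363, "dz": 0, "rx": 0, "ry": 0, "rz": 0, "claw": 0.5},
  {"dx": -0.25, "dy": -0.363, "dz": 0, "rx": 0, "ry": 0, "rz": 0, "claw": 0.5},
  {"dx": -0.25, "dy": -0.363, "dz": 0, "rx": 0, "ry": 0, "rz": 0, "claw": 0.5},
  {"dx": -0.25, "dy": -0.363, "dz": 0, "rx": 0, "ry": 0, "rz": 0, "claw": 0.5},
  {"dx": -0.25, "dy": -0.363, "dz": 0, "rx": 0, "ry": 0, "rz": 0, "claw": 0.5},
])

```text
time_s: 20.1
ee_pos: [0.4419, -0.0086, 0.1189]
eef_rot: [3.14, 0.0, 1.477]
force: [1.1, -0.9, 0.2]
grip_width: 0.0466
grip_force: 0.0
```

step_arm([
  {"dx": 0, "dy": 0, "dz": 0, "rx": 0, "ry": 0, "rz": -0.092, "claw": 0.5},
  {"dx": 0, "dy": 0, "dz": 0, "rx": 0, "ry": 0, "rz": -0.092, "claw": 0.5},
  {"dx": 0, "dy": 0, "dz": 0, "rx": 0, "ry": 0, "rz": -0.092, "claw": 0.5},
  {"dx": 0, "dy": 0, "dz": 0, "rx": 0, "ry": 0, "rz": -0.092, "claw": 0.5},
  {"dx": 0, "dy": 0, "dz": 0, "rx": 0, "ry": 0, "rz": -0.092, "claw": 0.5},
  {"dx": 0, "dy": 0, "dz": 0, "rx": 0, "ry": 0, "rz": -0.092, "claw": 0.5},
  {"dx": 0, "dy": 0, "dz": 0, "rx": 0, "ry": 0, "rz": -0.092, "claw": 0.5},
  {"dx": 0, "dy": 0, "dz": 0, "rx": 0, "ry": 0, "rz": -0.092, "claw": 0.5},
])

```text
time_s: 20.9
ee_pos: [0.4435, -0.0081, 0.1191]
eef_rot: [3.141, 0.001, 2.638]
force: [0.4, 0.4, -0.2]
grip_width: 0.0473
grip_force: 0.0
```

```bash
python3 - <<'E'
from h import *
t=cam('top')['img'][160:290,190:330,::-1]; s=cam('side')['img'][180:310,170:360,::-1]
cv2.imwrite('pics/c6.png',np.hstack([cv2.resize(t,(350,325)),cv2.resize(s,(450,325))]))
E
python3 g.py .443 -.008 .0185 150.7
```

```text
at [ 0.4435 -0.0081  0.1189] 151.0 rot [3.141e+00 1.000e-03 2.635e+00] t 21.0 w 0.0467
  shift 3 x [ 0.   -0.    0.33] -> [ 0.444 -0.008  0.02 ]
```

View pics/c6.png

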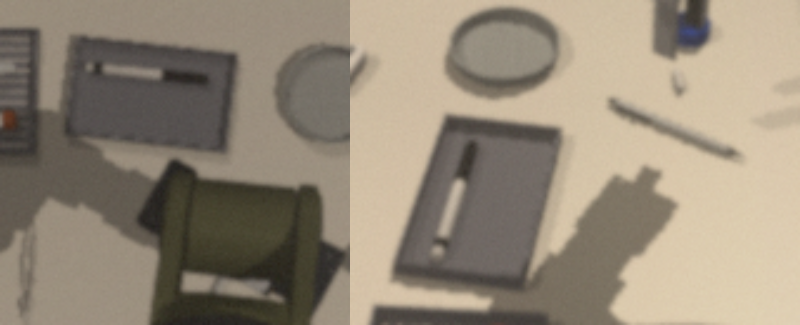

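The marker lies flat in the long tray (right half, (455,200)). Grasping the pen.

step_arm([
  {"dx": 0, "dy": 0, "dz": 0.35, "rx": 0, "ry": 0, "rz": 0, "claw": 0.5},
  {"dx": 0, "dy": 0, "dz": 0.35, "rx": 0, "ry": 0, "rz": 0, "claw": 0.5},
  {"dx": 0, "dy": 0, "dz": 0.2, "rx": 0, "ry": 0, "rz": 0, "claw": 0.5},
  {"dx": 0, "dy": 0, "dz": 0.105, "rx": 0, "ry": 0, "rz": 0, "claw": 0.5},
  {"dx": 0, "dy": 0, "dz": 0, "rx": 0, "ry": 0, "rz": 0, "claw": 0.7},
  {"dx": 0, "dy": 0, "dz": 0, "rx": 0, "ry": 0, "rz": 0, "claw": 1},
  {"dx": 0, "dy": 0, "dz": 0, "rx": 0, "ry": 0, "rz": 0, "claw": 1},
  {"dx": 0, "dy": 0, "dz": 0, "rx": 0, "ry": 0, "rz": 0, "claw": 1},
  {"dx": 0, "dy": 0, "dz": 0, "rx": 0, "ry": 0, "rz": 0, "claw": 1},
  {"dx": 0, "dy": 0, "dz": 0, "rx": 0, "ry": 0, "rz": 0, "claw": 1},
])

```text
time_s: 22.0
ee_pos: [0.4435, -0.008, 0.0177]
eef_rot: [3.141, 0.0, 2.632]
force: [-0.9, -0.0, 2.8]
grip_width: 0.0088
grip_force: 15.0
```

step_arm([
  {"dx": 0, "dy": 0, "dz": -0.2, "rx": 0, "ry": 0, "rz": 0, "claw": 1},
  {"dx": 0, "dy": 0, "dz": -0.4, "rx": 0, "ry": 0, "rz": 0, "claw": 1},
  {"dx": 0, "dy": 0, "dz": -0.4, "rx": 0, "ry": 0, "rz": 0, "claw": 1},
])

```text
time_s: 22.3
ee_pos: [0.4427, -0.008, 0.1184]
eef_rot: [-3.141, -0.001, 2.632]
force: [1.0, -0.5, -1.0]
grip_width: 0.0091
grip_force: 15.0
```

step_arm([
  {"dx": 0, "dy": 0, "dz": 0, "rx": 0, "ry": 0, "rz": 0.092, "claw": 1},
  {"dx": 0, "dy": 0, "dz": 0, "rx": 0, "ry": 0, "rz": 0.092, "claw": 1},
  {"dx": 0, "dy": 0, "dz": 0, "rx": 0, "ry": 0, "rz": 0.092, "claw": 1},
  {"dx": 0, "dy": 0, "dz": 0, "rx": 0, "ry": 0, "rz": 0.092, "claw": 1},
  {"dx": 0, "dy": 0, "dz": 0, "rx": 0, "ry": 0, "rz": 0.092, "claw": 1},
  {"dx": 0, "dy": 0, "dz": 0, "rx": 0, "ry": 0, "rz": 0.092, "claw": 1},
  {"dx": 0, "dy": 0, "dz": 0, "rx": 0, "ry": 0, "rz": 0.092, "claw": 1},
  {"dx": 0, "dy": 0, "dz": 0, "rx": 0, "ry": 0, "rz": 0.092, "claw": 1},
])

```text
time_s: 23.1
ee_pos: [0.4432, -0.008, 0.1174]
eef_rot: [-3.141, -0.0, 1.47]
force: [-0.4, -0.8, 0.1]
grip_width: 0.0093
grip_force: 15.0
```

```bash
python3 g.py .583 .095 .12 84.6
```

```text
at [ 0.4432 -0.008   0.1174] 84.2 rot [-3.141 -0.     1.47 ] t 23.1 w 0.0093
  turn 1 x rz -0.004
  shift 4 x [ 0.289  0.324 -0.006] -> [0.583 0.095 0.12 ]
```

step_arm([
  {"dx": 0.289, "dy": 0.324, "dz": 0, "rx": 0, "ry": 0, "rz": 0, "claw": 1},
  {"dx": 0.289, "dy": 0.324, "dz": 0, "rx": 0, "ry": 0, "rz": 0, "claw": 1},
  {"dx": 0.289, "dy": 0.324, "dz": 0, "rx": 0, "ry": 0, "rz": 0, "claw": 1},
  {"dx": 0.289, "dy": 0.324, "dz": 0, "rx": 0, "ry": 0, "rz": 0, "claw": 1},
  {"dx": 0, "dy": 0, "dz": 0, "rx": 0, "ry": 0, "rz": 0, "claw": 1},
  {"dx": 0, "dy": 0, "dz": 0.3, "rx": 0, "ry": 0, "rz": 0, "claw": 1},
  {"dx": 0, "dy": 0, "dz": 0.3, "rx": 0, "ry": 0, "rz": 0, "claw": 1},
  {"dx": 0, "dy": 0, "dz": 0.2, "rx": 0, "ry": 0, "rz": 0, "claw": 1},
  {"dx": 0, "dy": 0, "dz": 0.1, "rx": 0, "ry": 0, "rz": 0, "claw": 1},
  {"dx": 0, "dy": 0, "dz": 0.05, "rx": 0, "ry": 0, "rz": 0, "claw": 1},
])

```text
time_s: 24.1
ee_pos: [0.5828, 0.0945, 0.022]
eef_rot: [-3.141, 0.0, 1.476]
force: [0.3, 0.5, 0.1]
grip_width: 0.0089
grip_force: 15.0
```

```bash
python3 - <<'E'
from h import *
t=cam('top')['img'][160:290,190:330,::-1]; s=cam('side')['img'][180:310,170:360,::-1]
cv2.imwrite('pics/c7.png',np.hstack([cv2.resize(t,(350,325)),cv2.resize(s,(450,325))]))
o=telemetry.get_obs();print(o['ee_pos'],o['force'])
E
```

```text
[0.58317885 0.09466055 0.02267379] [-0.30692279  0.06490216 -0.56734946]
```

View pics/c7.png

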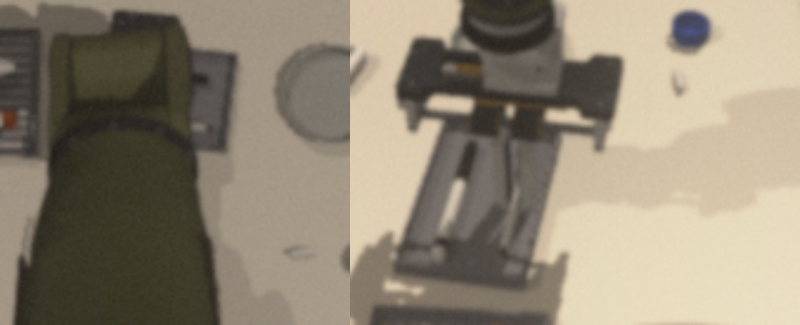

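The pen is inside the tray, ends at (212,128) left half and (500,250) right half, clear of the marker. Releasing.

step_arm([
  {"dx": 0, "dy": 0, "dz": 0, "rx": 0, "ry": 0, "rz": 0, "claw": 0.84},
  {"dx": 0, "dy": 0, "dz": 0, "rx": 0, "ry": 0, "rz": 0, "claw": 0.76},
  {"dx": 0, "dy": 0, "dz": 0, "rx": 0, "ry": 0, "rz": 0, "claw": 0.76},
  {"dx": 0, "dy": 0, "dz": 0, "rx": 0, "ry": 0, "rz": 0, "claw": 0.76},
  {"dx": 0, "dy": 0, "dz": -0.15, "rx": 0, "ry": 0, "rz": 0, "claw": 0.76},
  {"dx": 0, "dy": 0, "dz": -0.4, "rx": 0, "ry": 0, "rz": 0, "claw": 0.76},
  {"dx": 0, "dy": 0, "dz": -0.4, "rx": 0, "ry": 0, "rz": 0, "claw": 0.3},
])

```text
time_s: 24.9
ee_pos: [0.5827, 0.0948, 0.1192]
eef_rot: [-3.14, 0.0, 1.476]
force: [-0.3, 0.6, 0.3]
grip_width: 0.0276
grip_force: 0.0
```

```bash
python3 g.py .426 -.146 .12 84.6 .426 -.146 .021 84.6 .426 -.146 .12 84.6 .610 -.105 .12 84.6 .610 -.105 .025 84.6
```

```text
at [0.5827 0.0948 0.1192] 84.6 rot [-3.14   0.     1.476] t 24.9 w 0.0276
  shift 7 x [-0.364 -0.19  -0.001] -> [ 0.426 -0.146  0.12 ]
  shift 3 x [ 0.   -0.    0.33] -> [ 0.426 -0.146  0.021]
  shift 3 x [ 0.   -0.   -0.33] -> [ 0.426 -0.146  0.12 ]
  shift 5 x [ 0.117  0.358 -0.   ] -> [ 0.61  -0.105  0.12 ]
  shift 3 x [-0.    0.    0.32] -> [ 0.61  -0.105  0.024]
```

step_arm([
  {"dx": -0.364, "dy": -0.19, "dz": 0, "rx": 0, "ry": 0, "rz": 0, "claw": 0.3},
  {"dx": -0.364, "dy": -0.19, "dz": 0, "rx": 0, "ry": 0, "rz": 0, "claw": 0.3},
  {"dx": -0.364, "dy": -0.19, "dz": 0, "rx": 0, "ry": 0, "rz": 0, "claw": 0.3},
  {"dx": -0.364, "dy": -0.19, "dz": 0, "rx": 0, "ry": 0, "rz": 0, "claw": 0.3},
  {"dx": -0.364, "dy": -0.19, "dz": 0, "rx": 0, "ry": 0, "rz": 0, "claw": 0.3},
  {"dx": -0.364, "dy": -0.19, "dz": 0, "rx": 0, "ry": 0, "rz": 0, "claw": 0.3},
  {"dx": -0.364, "dy": -0.19, "dz": 0, "rx": 0, "ry": 0, "rz": 0, "claw": 0.3},
  {"dx": 0, "dy": 0, "dz": 0, "rx": 0, "ry": 0, "rz": 0, "claw": 0.3},
], grip_force=10)

```text
time_s: 25.7
ee_pos: [0.425, -0.149, 0.1185]
eef_rot: [3.141, 0.001, 1.473]
force: [1.2, 1.0, -0.7]
grip_width: 0.0657
grip_force: 0.0
```

step_arm([
  {"dx": 0, "dy": 0, "dz": 0.35, "rx": 0, "ry": 0, "rz": 0, "claw": 0.3},
  {"dx": 0, "dy": 0, "dz": 0.35, "rx": 0, "ry": 0, "rz": 0, "claw": 0.3},
  {"dx": 0, "dy": 0, "dz": 0.2, "rx": 0, "ry": 0, "rz": 0, "claw": 0.3},
  {"dx": 0, "dy": 0, "dz": 0.09, "rx": 0, "ry": 0, "rz": 0, "claw": 0.3},
  {"dx": 0, "dy": 0, "dz": 0, "rx": 0, "ry": 0, "rz": 0, "claw": 0.5},
  {"dx": 0, "dy": 0, "dz": 0, "rx": 0, "ry": 0, "rz": 0, "claw": 0.8},
  {"dx": 0, "dy": 0, "dz": 0, "rx": 0, "ry": 0, "rz": 0, "claw": 0.8},
  {"dx": 0, "dy": 0, "dz": 0, "rx": 0, "ry": 0, "rz": 0, "claw": 0.8},
  {"dx": 0, "dy": 0, "dz": 0, "rx": 0, "ry": 0, "rz": 0, "claw": 0.8},
  {"dx": 0, "dy": 0, "dz": 0, "rx": 0, "ry": 0, "rz": 0, "claw": 0.8},
])

```text
time_s: 26.7
ee_pos: [0.4272, -0.1464, 0.0191]
eef_rot: [3.14, 0.0, 1.476]
force: [-0.8, 1.7, 6.0]
grip_width: 0.039
grip_force: 10.1
```

step_arm([
  {"dx": 0, "dy": 0, "dz": -0.2, "rx": 0, "ry": 0, "rz": 0, "claw": 0.8},
  {"dx": 0, "dy": 0, "dz": -0.4, "rx": 0, "ry": 0, "rz": 0, "claw": 0.8},
  {"dx": 0, "dy": 0, "dz": -0.4, "rx": 0, "ry": 0, "rz": 0, "claw": 0.8},
])

```text
time_s: 27.0
ee_pos: [0.4263, -0.1461, 0.1196]
eef_rot: [-3.14, -0.0, 1.476]
force: [0.6, 0.3, 0.2]
grip_width: 0.0387
grip_force: 10.0
```

```bash
python3 g.py .610 -.105 .12 84.6 .610 -.105 .025 84.6
```

```text
at [ 0.4263 -0.1461  0.1196] 84.6 rot [-3.14  -0.     1.476] t 27.0 w 0.0387
  shift 5 x [ 0.116  0.358 -0.001] -> [ 0.61  -0.105  0.12 ]
  shift 3 x [0.   0.   0.32] -> [ 0.61  -0.105  0.024]
```

step_arm([
  {"dx": 0.116, "dy": 0.358, "dz": 0, "rx": 0, "ry": 0, "rz": 0, "claw": 0.8},
  {"dx": 0.116, "dy": 0.358, "dz": 0, "rx": 0, "ry": 0, "rz": 0, "claw": 0.8},
  {"dx": 0.116, "dy": 0.358, "dz": 0, "rx": 0, "ry": 0, "rz": 0, "claw": 0.8},
  {"dx": 0.116, "dy": 0.358, "dz": 0, "rx": 0, "ry": 0, "rz": 0, "claw": 0.8},
  {"dx": 0.116, "dy": 0.358, "dz": 0, "rx": 0, "ry": 0, "rz": 0, "claw": 0.8},
  {"dx": 0, "dy": 0, "dz": 0, "rx": 0, "ry": 0, "rz": 0, "claw": 0.8},
  {"dx": 0, "dy": 0, "dz": 0.3, "rx": 0, "ry": 0, "rz": 0, "claw": 0.8},
  {"dx": 0, "dy": 0, "dz": 0.3, "rx": 0, "ry": 0, "rz": 0, "claw": 0.8},
  {"dx": 0, "dy": 0, "dz": 0.2, "rx": 0, "ry": 0, "rz": 0, "claw": 0.8},
  {"dx": 0, "dy": 0, "dz": 0.1, "rx": 0, "ry": 0, "rz": 0, "claw": 0.8},
])

```text
time_s: 28.0
ee_pos: [0.6092, -0.1054, 0.0267]
eef_rot: [-3.139, -0.0, 1.476]
force: [-0.1, -0.9, 0.7]
grip_width: 0.0388
grip_force: 10.0
```

step_arm([
  {"dx": 0, "dy": 0, "dz": 0.05, "rx": 0, "ry": 0, "rz": 0, "claw": 0.8},
  {"dx": 0, "dy": 0, "dz": 0, "rx": 0, "ry": 0, "rz": 0, "claw": 0.8},
  {"dx": 0, "dy": 0, "dz": 0, "rx": 0, "ry": 0, "rz": 0, "claw": 0.5},
  {"dx": 0, "dy": 0, "dz": 0, "rx": 0, "ry": 0, "rz": 0, "claw": 0.46},
  {"dx": 0, "dy": 0, "dz": 0, "rx": 0, "ry": 0, "rz": 0, "claw": 0.46},
  {"dx": 0, "dy": 0, "dz": 0, "rx": 0, "ry": 0, "rz": 0, "claw": 0.46},
  {"dx": 0, "dy": 0, "dz": -0.15, "rx": 0, "ry": 0, "rz": 0, "claw": 0.46},
  {"dx": 0, "dy": 0, "dz": -0.4, "rx": 0, "ry": 0, "rz": 0, "claw": 0.46},
  {"dx": 0, "dy": 0, "dz": -0.4, "rx": 0, "ry": 0, "rz": 0, "claw": 0.46},
])

```text
time_s: 28.9
ee_pos: [0.6102, -0.1053, 0.1203]
eef_rot: [-3.141, -0.0, 1.477]
force: [0.6, -0.1, 0.3]
grip_width: 0.0508
grip_force: 0.0
```

step_arm([
  {"dx": -0.3, "dy": -0.3, "dz": 0, "rx": 0, "ry": 0, "rz": 0, "claw": 0.46},
  {"dx": -0.3, "dy": -0.3, "dz": 0, "rx": 0, "ry": 0, "rz": 0, "claw": 0.46},
  {"dx": -0.3, "dy": -0.3, "dz": 0, "rx": 0, "ry": 0, "rz": 0, "claw": 0.46},
  {"dx": -0.3, "dy": -0.3, "dz": 0, "rx": 0, "ry": 0, "rz": 0, "claw": 0.46},
  {"dx": -0.3, "dy": -0.3, "dz": 0, "rx": 0, "ry": 0, "rz": 0, "claw": 0.46},
  {"dx": -0.3, "dy": -0.3, "dz": 0, "rx": 0, "ry": 0, "rz": 0, "claw": 0.46},
  {"dx": 0, "dy": 0, "dz": 0, "rx": 0, "ry": 0, "rz": 0, "claw": 0.46},
  {"dx": 0, "dy": 0, "dz": 0, "rx": 0, "ry": 0, "rz": 0, "claw": 0.46},
])

```text
time_s: 29.7
ee_pos: [0.4143, -0.2682, 0.1196]
eef_rot: [3.14, 0.001, 1.475]
force: [-0.2, 0.5, -0.1]
grip_width: 0.0508
grip_force: 0.0
```

```bash
python3 - <<'E'
from h import *
t=cam('top')['img'][160:290,130:360,::-1]; s=cam('side')['img'][160:400,140:360,::-1]
cv2.imwrite('pics/c8.png',np.hstack([cv2.resize(t,(460,436)),cv2.resize(s,(340,436))]))
E
```

```text
(no output)
```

View pics/c8.png

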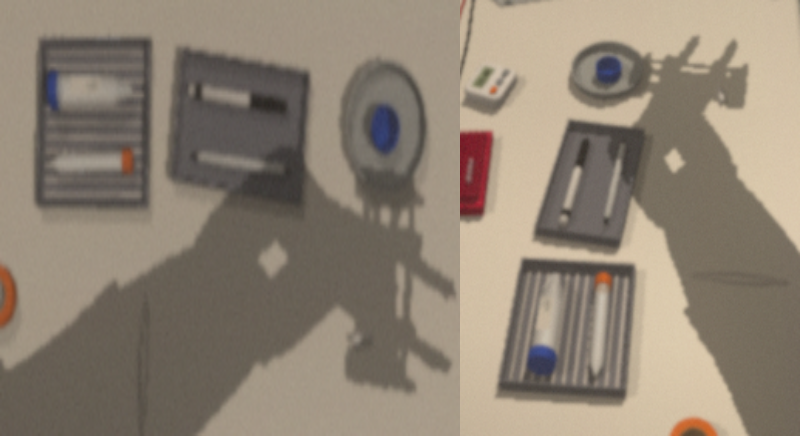

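All five things lie flat inside their containers: tubes at (95,90) and (95,162), marker at (237,98), pen at (237,162), cap at (384,128). The arm is clear.

```bash
python3 -c "
from station import hand_in
print(hand_in())"
```

```text
the job is handed in; nothing more can be done
None
```

All five things are in their trays and dish, lying flat inside the rims in the last camera pictures. I handed the job in at about 30 s; the hand-in call gave no verdict.

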